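Push the sample racks home and drop the tray gate

ROBOT

A 7-joint arm with a two-finger parallel gripper is mounted at the origin on a cart in front of the work surface, level with it; the furniture and walls round the work are solid. World frame = base frame: x ahead of the robot, y to its left, z up, the work surface at z = 0. Lengths are in m, angles in rad, forces in N, time in s.
With the tool pointing down it reaches from about 0.4 to 0.85 m from the base axis. Payload 4.5 kg.
Tool frame: the origin (TCP) lies between the finger pads; the fingertips stand 11 mm ahead of it and the grasp point (between the pads) lies 8 mm behind it (r.nose_length is the distance from the TCP to the fingertips, in m); z points along the fingers, y is the line along which they close (so a half turn about z gives the same grasp; the last joint's range is limited). The gripper opens to 88 mm and grips with 3 to 60 N. Pads are 18 mm wide; open, the fingers measure 123 mm over their backs; the gripper's body (75 mm by 187 mm) begins 45 mm behind the grasp point.
Start: joints at [1.182, 0.689, -0.195, 1.565, 0.157, 0.902, -0.215], TCP at [0.256, -0.57, 0.25] pointing down, gripper open.
Joint ranges: [-3.01, 3.01], [-0.46, 2.08], [-1.47, 1.51], [0.13, 2.56], [-1, 4.14], [0.04, 2.09], [-2.66, 2.66]. Speed limits (rad/s): [2.57, 2.57, 3.14, 3.14, 3.14, 3.14, 3.14].

INTERFACE

Orientations are given as a unit quaternion [x, y, z, w].
In Python, from plant import get_state, snapshot, camera_model, r gives the robot as it stands.
- The arm moves only by the shell command python3 -m inch 'ROWS' [FORCE]. ROWS is text: rows parted by semicolons, each of 7 numbers parted by spaces: the opening, from -1 (shut) to 1 (fully open), then the shift along the tool's x, y, z in m, then the turn, a rotation vector about the tool's x, y, z in rad. A call has 1 to 20 rows; each row shifts and turns the commanded pose from where the row before left it, along the tool's axes as they then stand; what a row does not reach is not made up. A row lasts 1/12 s, in which the tool goes at most 41.7 mm and 7.16 degrees, less where a joint would pass 70% of its speed; a pose out of reach is approached as far as the arm can. A call is refused whole if a number of a shift passes 0.0417 or a number of a turn 0.125, either way. A call with a gripper value outside its range is refused whole. The fingers move at their own pace and stop on an object; FORCE is the grip in N (left out, the last holds). Time passes only in rows, so rows that do not move let the fingers close. It gives the time, the measured TCP pose, the force, the opening and the grip force at its end, in the units of the state.
- get_state(): the state, without advancing time (a new reading comes with each control period).
- snapshot(name): name is "scene" or "top" or "wrist"; returns (picture, depth): 480x640x3 uint8, red, green, blue; 480x640 float32, m along the optical axis (not along the pixel's ray), 0 where there is no reading.
- camera_model(name): a dict with "intrinsics" (3x3 intrinsics, pixels), "view" (4x4, takes a point from world to camera coordinates). Camera axes: x right, y down, z forward; pixel columns grow to the right and rows downward; lengths in m; the calibration is good to about 2 mm. A picture is of the moment at which its call begins: read the wrist's pose just before it. camera_model takes no time and is no camera call; for the wrist camera it gives the pose at the moment of the call.
- r.finish_job(): hands the job in; it is judged then, once.
The state is a dict: "clock": time; "q": joint angles; "qd": joint speeds; "joint_torque": joint torques, N m; "tool_pos": TCP position; "eef_rot": TCP orientation; "contact_force": force on the tool from outside, world axes, zero at the start; "moment": the same for the moment, N m; "opening": opening from 0.0 (shut) to 1.0 (fully open); "finger_force": force on a finger pad.
Only numpy, scipy, OpenCV 4.12 (cv2) and the standard library are available. Lean on these libraries where they do the work, as an engineer would, in place of code of your own. Each camera call takes 0.05 s, during which the arm holds its last target. There are 200 camera calls.

TASK

Get the rack tray ready to be carried: with the fingertips, push the row of five grey sample racks along the tray's lane as one train until the first stands against the end stop and the row is closed up, then swing the steel gate bar over and press it fully down behind the last rack. Do not pick up or tip the racks, and leave the spare rack and everything else on the bench where it is.

Things in the scene. Friction and masses are not known exactly. Their poses are not given: they have to be found in the camera images.
- tray: White rack tray, fixed, 270 long (its x) x 150 wide (its y), z up; origin at the centre of its underside. Lane along tray x: floor 8 mm above the bench, low rib (6 wide, 3 high) along its middle, side rails (tops 20 mm above the bench) 115 mm apart at y = -57.5 and +57.5. Near end (x = -135) open; racks go towards +x.
- stop_face (a point): Middle of the end stop's inner face: a wall 44 mm high across the far end of the lane, at tray x = +123 mm; the point is 26 mm above the bench. A carrying bar sticks out behind the wall.
- gate_hinge (a point): Centre of the gate's hinge pin, at the tray's left side: tray x = -4, y = +76, 28 mm above the bench. The pin lies along tray x; its bracket is 28 long (x) x 22 (y) x 36 mm high. On the right side a fork (y = -69, top 33 mm above the bench) takes the free end of the gate.
- gate (a joint): Drop gate, a steel bar 6 thick (tray x), 12 high, ending 148 mm from the pin; swings in the upright plane across the tray. rad: 0 = shut, level across the lane (to tray -y, top 34 mm above the bench); pi/2 = straight up; 2.2 = stop, leaning outward. Stiff hinge (0.09 N m): stays where it is left. It goes down only behind the last rack with the row home (4 mm to spare), else it lands on a rack.
- gate_tab (a point): Centre of the black tab (12 x 22 x 15 mm) at the gate's free end, 137 mm from the pin along the bar. The force to swing the gate here is about 1 N.
- rack_1: Grey sample rack, 24 thick (its x) x 112 long (its y) x 32 high, 0.12 kg, tops of its white-capped tubes 46 mm above its foot; origin at the centre of its underside, axes as the tray's; a groove under it rides over the rib. First of the row, nearest the end stop; home at tray x = +111 mm.
- rack_2: Grey sample rack, 24 thick (its x) x 112 long (its y) x 32 high, 0.12 kg, tops of its white-capped tubes 46 mm above its foot; origin at the centre of its underside, axes as the tray's; a groove under it rides over the rib. Number 2 of the row; home at tray x = +87 mm.
- rack_3: Grey sample rack, 24 thick (its x) x 112 long (its y) x 32 high, 0.12 kg, tops of its white-capped tubes 46 mm above its foot; origin at the centre of its underside, axes as the tray's; a groove under it rides over the rib. Number 3 of the row; home at tray x = +63 mm.
- rack_4: Grey sample rack, 24 thick (its x) x 112 long (its y) x 32 high, 0.12 kg, tops of its white-capped tubes 46 mm above its foot; origin at the centre of its underside, axes as the tray's; a groove under it rides over the rib. Number 4 of the row; home at tray x = +39 mm.
- rack_5: Grey sample rack, 24 thick (its x) x 112 long (its y) x 32 high, 0.12 kg, tops of its white-capped tubes 46 mm above its foot; origin at the centre of its underside, axes as the tray's; a groove under it rides over the rib. Last of the row, nearest the open end; home at tray x = +15 mm, rear (-x) face then at +3 mm; that face is flat and upright, its top 40 mm above the bench.
- spare_rack: Bystander: a sixth rack of the same kind, part-filled, standing on the bench on the right of the tray. Leave it.
- dye_bottle: Bystander: small bottle with a yellow cap, 42 dia x 84 mm, standing on the right of the tray; origin under its centre.
- tape_roll: Bystander: roll of label tape lying flat, 74 dia x 18 mm, on the left of the tray's far end; origin under its centre.
- marker: Bystander: marker pen lying on the left of the tray's near end, 16 x 132 (its y) x 18 mm; origin under its centre.
- mini_rotor: Bystander: black spinner rotor, 92 dia x 39 mm, on the bench at the right; origin under its centre.

How it is judged:
On the way, in this order (a step that is already met when the one before it is completed fails the run):
1. the whole row is home against the end stop (x of rack_1 in the frame of tray above 0.107 m and x of rack_2 in the frame of tray above 0.083 m and x of rack_3 in the frame of tray above 0.059 m and x of rack_4 in the frame of tray above 0.035 m and x of rack_5 in the frame of tray above 0.011 m), for 0.2 s.
2. the gate is fully down behind the last rack (value of joint gate below 0.06 rad), for 0.2 s.
At the end, for the whole second after the job is handed in: Every rack is within 4 mm of its home place against the end stop (row closed up), flat on the lane floor (upright within 0.06 rad, less than 3 mm off the floor) and at rest; the gate stands within 0.06 rad of fully shut (all of step 1 and z of each of rack_1, rack_2, rack_3, rack_4, rack_5 in the frame of tray below 0.011 m and angle between each of rack_1, rack_2, rack_3, rack_4, rack_5's own z axis and vertical below 0.06 rad and linear speed of each of rack_1, rack_2, rack_3, rack_4, rack_5 below 0.01 m/s and value of joint gate below 0.06 rad); the robot touches nothing.
It fails at once if a rack of the row is lifted, tipped or leaves the lane (z of any of rack_1, rack_2, rack_3, rack_4, rack_5 in the frame of tray above 0.018 m or angle between any of rack_1, rack_2, rack_3, rack_4, rack_5's own z axis and vertical above 0.35 rad).
It fails at once if a bystander is moved by more than 25 mm (distance of any of spare_rack, dye_bottle, tape_roll, marker, mini_rotor from where it was at the start of the episode above 0.025 m).
It also fails if it takes over 54 s, if anything falls off the work surface, if the arm or the gripper's body presses on something with over 40 N, if the wrist force passes 120 N, or if a joint passes its speed limit or range.

## Working session

There is one attempt and no reset: what is moved stays moved. The work goes in short steps, Python scripts to look and compute and a shell command to move; the robot and the scene stay as the last step left them, time stands still between calls to the robot, and variables do not carry over. Pictures are saved under pics/ and viewed, at most 10 in all, crops included, and the job is handed in when it is done.

```bash
mkdir -p pics; ls
python3 - <<'E'
from plant import get_state, snapshot, camera_model, r
import cv2,numpy as np
for n in ["scene","top"]:
    p,d=snapshot(n); cv2.imwrite(f"pics/{n}0.png",p[:,:,::-1]); np.savez(f"{n}0.npz",p=p,d=d,**camera_model(n))
s=get_state(); print(s["clock"],s["tool_pos"],s["eef_rot"])
E
```

```text
pics
0.1 [ 0.25618361 -0.56948519  0.24900422] [ 9.77727460e-01  2.09876958e-01 -2.29351971e-04 -7.90172407e-04]
```

View pics/top0.png

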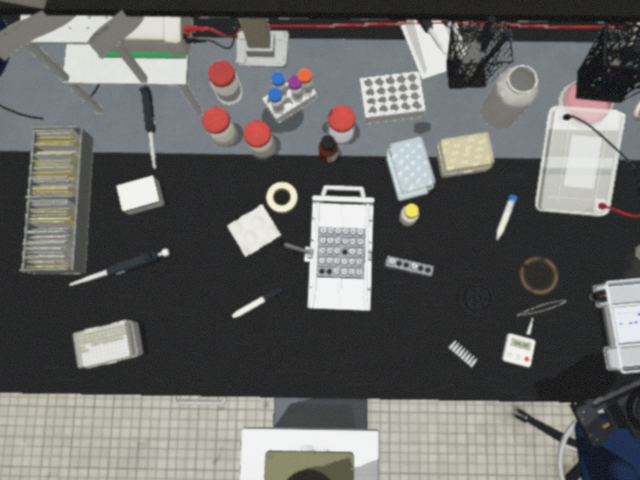

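View pics/scene0.png

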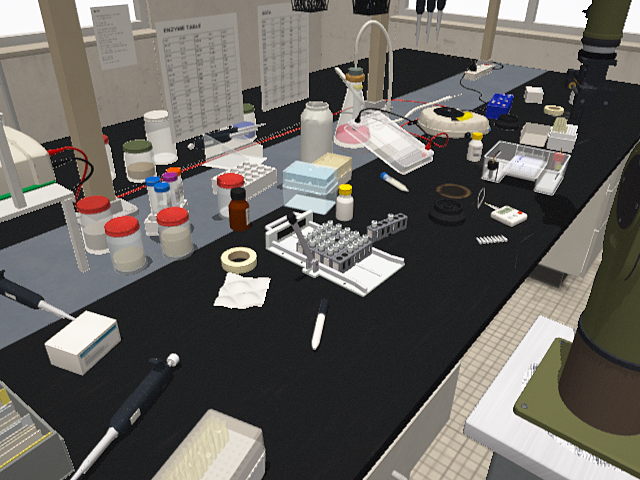

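The top view shows the tray at about cols 308–373, rows 195–310, with the far end at the top. The racks are at rows 228–278, and the gate leans outward to the left at (295,247). The bottle is at (409,214), the spare rack at (410,266), the marker at (257,302) and the tape at (282,197).

```bash
cat > h.py <<'E'
import numpy as np, cv2
def cloud(p,d,K,V):
    v,u=np.indices(d.shape); z=d
    c=np.stack([(u-K[0,2])/K[0,0]*z,(v-K[1,2])/K[1,1]*z,z],-1)
    return (c-V[:3,3])@V[:3,:3]
def ray(uv,K,V,z):
    R=V[:3,:3];o=-R.T@V[:3,3];d=R.T@np.linalg.inv(K)@[uv[0],uv[1],1.]
    return o+d*(z-o[2])/d[2]
E
python3 - <<'E'
from h import *
f=np.load("top0.npz");p,d,K,V=f["p"],f["d"],f["intrinsics"],f["view"]
W=cloud(p,d,K,V); print("cam",-V[:3,:3].T@V[:3,3], K[0,0])
hsv=cv2.cvtColor(p,cv2.COLOR_RGB2HSV)
m=((hsv[...,2]>150)&(hsv[...,1]<60)).astype(np.uint8); m[:182]=0;m[318:]=0;m[:,:300]=0;m[:,380:]=0
n,l,st,_=cv2.connectedComponentsWithStats(m); i=1+np.argmax(st[1:,4]); c=(l==i)
ys,xs=np.nonzero(c); k=ys>=199
rect=cv2.minAreaRect(np.stack([xs,ys],1)[k].astype(np.float32)); print(rect)
pts=np.array([ray((a,b),K,V,.018)[:2] for a,b in cv2.boxPoints(rect)]);print("corners@z.018\n",pts.round(4))
for a in range(4): print(np.linalg.norm(pts[a]-pts[a-1]).round(4))
# heights profile
for row in range(190,314,3): print(row,W[row,341].round(3),W[row,311].round(3)[2],W[row,370].round(3)[2])
cv2.imwrite("pics/crop.png",cv2.resize(p[180:320,270:440,::-1],None,fx=4.2,fy=4.2,interpolation=cv2.INTER_CUBIC))
E
```

```text
cam [ 0.36811737 -0.06007792  1.2918687 ] 530.4253489782536
((337.7956848144531, 253.65130615234375), (67.37250518798828, 111.26887512207031), 1.6365771293640137)
corners@z.018
 [[ 0.4284  0.0225]
 [ 0.7019  0.0218]
 [ 0.6996 -0.1448]
 [ 0.4264 -0.1382]]
0.1607
0.2735
0.1666
0.2733
190 [ 0.727 -0.065 -0.002] -0.004 -0.002
193 [ 0.718 -0.065  0.003] 0.0 -0.0
196 [ 0.71  -0.065  0.002] 0.0 0.003
199 [ 0.692 -0.065  0.043] 0.0 0.045
202 [ 0.687 -0.066  0.031] 0.001 0.038
205 [ 0.685 -0.066  0.01 ] 0.005 0.014
208 [ 0.678 -0.066  0.01 ] 0.005 0.012
211 [ 0.67  -0.066  0.011] 0.004 0.006
214 [ 0.662 -0.066  0.011] 0.001 0.009
217 [ 0.655 -0.066  0.009] -0.001 0.013
220 [ 0.647 -0.066  0.009] 0.002 0.01
223 [ 0.639 -0.066  0.011] -0.0 0.009
226 [ 0.632 -0.067  0.008] 0.001 0.012
229 [ 0.618 -0.066  0.04 ] -0.005 0.011
232 [ 0.611 -0.067  0.04 ] -0.003 0.003
235 [ 0.604 -0.067  0.04 ] 0.008 0.008
238 [ 0.598 -0.067  0.033] 0.007 0.011
241 [ 0.589 -0.067  0.042] 0.007 0.005
244 [ 0.582 -0.067  0.041] 0.008 0.007
247 [ 0.575 -0.067  0.039] 0.032 0.007
250 [ 0.568 -0.067  0.038] 0.033 0.035
253 [ 0.56  -0.067  0.041] 0.036 0.023
256 [ 0.553 -0.067  0.041] 0.034 0.022
259 [ 0.545 -0.067  0.046] 0.016 0.034
262 [ 0.538 -0.068  0.042] 0.004 0.009
265 [ 0.531 -0.068  0.039] 0.009 0.009
268 [ 0.524 -0.068  0.041] 0.007 0.009
271 [ 0.517 -0.068  0.04 ] 0.008 0.011
274 [ 0.51  -0.068  0.038] 0.004 0.009
277 [ 0.503 -0.068  0.033] 0.009 0.008
280 [ 0.498 -0.068  0.011] 0.004 0.01
283 [ 0.492 -0.069  0.005] 0.011 0.006
286 [ 0.484 -0.069  0.008] 0.01 0.006
289 [ 0.477 -0.069  0.005] 0.005 0.005
292 [ 0.47  -0.069  0.006] 0.013 0.004
295 [ 0.462 -0.069  0.009] 0.005 0.009
298 [ 0.455 -0.069  0.005] 0.017 0.004
301 [ 0.448 -0.069  0.01 ] 0.021 0.001
304 [ 0.441 -0.069  0.01 ] 0.019 -0.004
307 [ 0.433 -0.069  0.008] 0.02 -0.003
310 [ 0.427 -0.069  0.   ] 0.003 -0.001
313 [ 0.419 -0.07   0.002] 0.003 -0.001
```

View pics/crop.png

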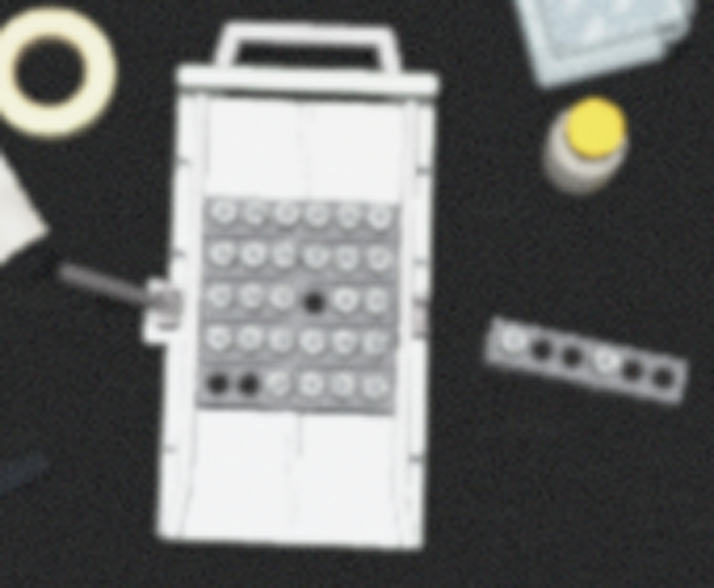

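```bash
python3 - <<'E'
from h import *
f=np.load("top0.npz");p,d,K,V=f["p"],f["d"],f["intrinsics"],f["view"]
px=lambda a,b:(a/4.2+270-.4,b/4.2+180-.4)
for n,a,b,z in [("nearL",158,540,.01),("nearR",422,548,.01),("stopL back top",178,70,.044),("stopR",440,78,.044),("stopfrontL",178,88,.044),("stopfrontR",438,96,.044),
 ("r5 rearL",197,408,.04),("r5 rearR",394,412,.04),("r1 frontL",210,198,.04),("r1 frontR",400,203,.04),("brkt mid",165,312,.036),("tip z.148",62,270,.148)]:
    print(n,ray(px(a,b),K,V,z).round(4))
E
python3 -m inch '0 0 0 0 0 0 0.11; 0 0 0 0 0 0 0.11; 0 0 0 0 0 0 0.11; 0 0 0 0 0 0 0.11; 0 0 0 0 0 0 0.015'
```

```text
nearL [0.4293 0.0118 0.01  ]
nearR [ 0.4271 -0.1392  0.01  ]
stopL back top [0.6974 0.005  0.044 ]
stopR [ 0.6949 -0.1462  0.044 ]
stopfrontL [0.6867 0.0048 0.044 ]
stopfrontR [ 0.6842 -0.1451  0.044 ]
r5 rearL [ 0.5022 -0.0101  0.04  ]
r5 rearR [ 0.5017 -0.1212  0.04  ]
r1 frontL [ 0.6231 -0.0149  0.04  ]
r1 frontR [ 0.6219 -0.1238  0.04  ]
brkt mid [0.5573 0.0095 0.036 ]
tip z.148 [0.5617 0.0575 0.148 ]
clock: 0.52
tool_pos: [0.2564, -0.5696, 0.2493]
eef_rot: [1.0, -0.018, -0.0, -0.0]
contact_force: [-0.5, -0.5, 0.8]
opening: 0.641
finger_force: 0.0
```

```bash
python3 -m inch '-1 0.0147 -0.0394 0.0038 0 0 0; -1 0.0147 -0.0394 0.0038 0 0 0; -1 0.0147 -0.0394 0.0038 0 0 0; -1 0.0147 -0.0394 0.0038 0 0 0; -1 0.0147 -0.0394 0.0038 0 0 0; -1 0.0147 -0.0394 0.0038 0 0 0; -1 0.0147 -0.0394 0.0038 0 0 0; -1 0.0147 -0.0394 0.0038 0 0 0; -1 0.0147 -0.0394 0.0038 0 0 0; -1 0.0147 -0.0394 0.0038 0 0 0; -1 0.0147 -0.0394 0.0038 0 0 0; -1 0.0147 -0.0394 0.0038 0 0 0; -1 0.0147 -0.0394 0.0038 0 0 0;-1 0 0 0 0 0 0;-1 0 0 0 0 0 0'
python3 - <<'E'
from plant import *
import cv2,numpy as np
print(get_state()["q"])
n="wrist";m=camera_model(n);p,d=snapshot(n);cv2.imwrite("pics/w1.png",p[:,:,::-1]);np.savez("w1.npz",p=p,d=d,**m)
E
```

```text
clock: 1.77
tool_pos: [0.4621, -0.0676, 0.2006]
eef_rot: [1.0, -0.011, -0.0, -0.001]
contact_force: [-0.2, -0.2, 0.5]
opening: 0.007
finger_force: 0.0
[ 0.02641081  0.57178713  0.03231199  2.08809378 -0.04024329  0.48233731
 -1.50421702]
```

View pics/w1.png

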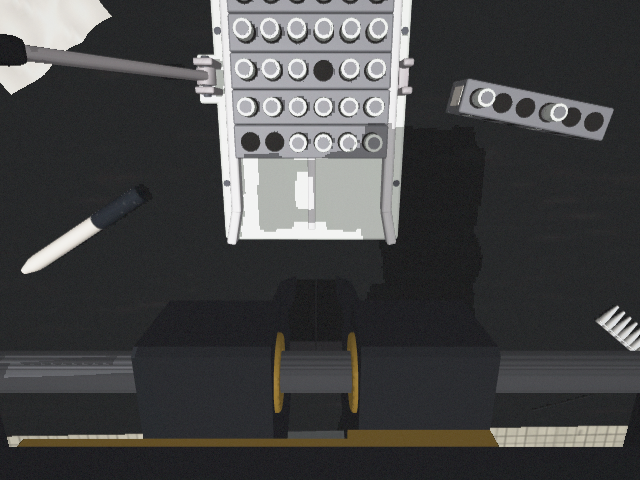

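The wrist view shows the rear edge of rack 5 at row 157 (cols 236–388). The near corners of the tray are at (230,243) and (396,243), and the gate bar runs from the bracket at (207,77) to its tab at (12,50). I'll turn the tool a quarter turn so the body clears the raised gate.

```bash
python3 - <<'E'
from h import *
f=np.load("w1.npz");p,d,K,V=f["p"],f["d"],f["intrinsics"],f["view"]
W=cloud(p,d,K,V); print("cam",(-V[:3,:3].T@V[:3,3]).round(3))
for v in range(125,175,4): print(v,W[v,270].round(4),W[v,330].round(4),W[v,370].round(4))
for n,a,b,z in [("r5L",236,157,.04),("r5R",388,157,.04),("nearL",227,243,.01),("nearR",397,243,.01)]: print(n,ray((a,b),K,V,z).round(4))
for u,v in [(12,50),(22,52),(60,57),(100,62),(150,68),(190,73)]: print("gate",W[v,u].round(4))
# rails: white edge columns by row
for v in (100,130,180,200): print(v, np.round([ray((np.nonzero(p[v,200:320].min(-1)>120)[0][0]+200,v),K,V,.02), ray((np.nonzero(p[v,320:430].min(-1)>120)[0][-1]+320,v),K,V,.02)],4))
E
python3 -m inch '-1 0 0 0 0 0 -0.12;-1 0 0 0 0 0 -0.12'; python3 -c "
from plant import *;print(get_state()['q'])"
```

```text
cam [ 0.533 -0.07   0.335]
125 [ 0.5274 -0.0367  0.0418] [ 0.5264 -0.0797  0.0399] [ 0.5258 -0.1084  0.0409]
129 [ 0.5246 -0.0363  0.0402] [ 0.5236 -0.0796  0.04  ] [ 0.5229 -0.1086  0.0392]
133 [ 0.5219 -0.0364  0.0425] [ 0.5209 -0.0796  0.0409] [ 0.5202 -0.1085  0.0403]
137 [ 0.519  -0.036   0.0396] [ 0.518  -0.0795  0.0405] [ 0.518  -0.1069  0.0529]
141 [ 0.5162 -0.0359  0.0405] [ 0.516  -0.0791  0.0541] [ 0.5153 -0.1069  0.0534]
145 [ 0.5133 -0.0357  0.0403] [ 0.5133 -0.079   0.0545] [ 0.5127 -0.1068  0.0543]
149 [ 0.5104 -0.0355  0.0398] [ 0.5094 -0.0795  0.0393] [ 0.5099 -0.1069  0.0535]
153 [ 0.5074 -0.0352  0.0384] [ 0.5065 -0.0794  0.0394] [ 0.5058 -0.1088  0.0393]
157 [ 0.5046 -0.0352  0.0395] [ 0.5037 -0.0794  0.0402] [ 0.5029 -0.1089  0.0391]
161 [ 0.4984 -0.0313  0.0077] [ 0.4972 -0.0804  0.0076] [ 0.4965 -0.1131  0.0081]
165 [ 0.4951 -0.0311  0.0076] [ 0.4939 -0.0804  0.0071] [ 0.4931 -0.1133  0.0065]
169 [ 0.4919 -0.031   0.0086] [ 0.4906 -0.0803  0.0073] [ 0.4898 -0.1133  0.0069]
173 [ 0.4886 -0.0308  0.0082] [ 0.4873 -0.0803  0.0069] [ 0.4867 -0.1133  0.0078]
r5L [ 0.5052 -0.0102  0.04  ]
r5R [ 0.5027 -0.122   0.04  ]
nearL [0.4295 0.0094 0.01  ]
nearR [ 0.4261 -0.1371  0.01  ]
gate [0.5631 0.06   0.1507]
gate [0.5629 0.0589 0.1463]
gate [0.5625 0.0509 0.1323]
gate [0.5626 0.0426 0.1118]
gate [0.5626 0.0285 0.0818]
gate [0.5625 0.0142 0.0504]
100 [[ 0.5465  0.0177  0.02  ]
 [ 0.5429 -0.1373  0.02  ]]
130 [[ 0.5242  0.0053  0.02  ]
 [ 0.521  -0.1366  0.02  ]]
180 [[ 0.4855  0.0064  0.02  ]
 [ 0.4823 -0.1357  0.02  ]]
200 [[ 0.4692  0.0063  0.02  ]
 [ 0.466  -0.1354  0.02  ]]
clock: 1.98
tool_pos: [0.4604, -0.0729, 0.201]
eef_rot: [0.994, 0.106, -0.0, 0.001]
contact_force: [-0.8, -0.2, -0.5]
opening: 0.006
finger_force: 0.0
[ 0.07866273  0.56907955 -0.03334006  2.08772035  0.04167156  0.48612409
 -1.34550015]
```

```bash
python3 -m inch '-1 0 0 0 0 0 -0.1216;-1 0 0 0 0 0 -0.1216;-1 0 0 0 0 0 -0.1216;-1 0 0 0 0 0 -0.1216;-1 0 0 0 0 0 -0.1216;-1 0 0 0 0 0 -0.1216;-1 0 0 0 0 0 -0.1216;-1 0 0 0 0 0 -0.1216;-1 0 0 0 0 0 -0.1216;-1 0 0 0 0 0 -0.1216;-1 0 0 0 0 0 -0.1216;-1 0 0 0 0 0 0;-1 0 0 0 0 0 0;-1 0 0 0 0 0 0'; python3 -c "
from plant import *;print(get_state()['q'],r.nose_length)"
```

```text
clock: 3.15
tool_pos: [0.4608, -0.0722, 0.201]
eef_rot: [0.718, 0.696, -0.0, 0.0]
contact_force: [-0.2, 0.1, 0.3]
opening: 0.008
finger_force: 0.0
[ 0.32890817  0.59313995 -0.42428773  2.07471068  0.44774074  0.56198593
 -0.44579988] 0.011
```

```bash
python3 -m inch '-1 0 0 0.034 0 0 0;-1 0 0 0.034 0 0 0;-1 0 0 0.034 0 0 0;-1 0 0 0.034 0 0 0;-1 0 0 0.025 0 0 0;-1 0 0 0.01 0 0 0;-1 0 0 0 0 0 0;-1 0 0 0 0 0 0'; python3 -m inch '-1 0 0.008 0 0 0 0;-1 0 0.008 0 0 0 0;-1 0 0.005 0 0 0 0;-1 0 0.005 0 0 0 0;-1 0 0.005 0 0 0 0;-1 0 0.005 0 0 0 0;-1 0 0.005 0 0 0 0;-1 0 0.005 0 0 0 0;-1 0 0.005 0 0 0 0;-1 0 0.005 0 0 0 0'
```

```text
clock: 3.82
tool_pos: [0.461, -0.0711, 0.0298]
eef_rot: [0.716, 0.698, -0.001, 0.0]
contact_force: [0.2, -0.3, 0.6]
opening: 0.006
finger_force: 0.0
clock: 4.65
tool_pos: [0.5142, -0.0731, 0.0303]
eef_rot: [0.716, 0.698, -0.003, -0.001]
contact_force: [-5.1, -0.5, 5.1]
opening: 0.007
finger_force: 3.2
```

```bash
python3 -m inch '-1 0 0.004 0 0 0 0;-1 0 0.004 0 0 0 0;-1 0 0.004 0 0 0 0;-1 0 0.004 0 0 0 0;-1 0 0.004 0 0 0 0;-1 0 0.004 0 0 0 0;-1 0 0.003 0 0 0 0;-1 0 0 0 0 0 0'; python3 -m inch '-1 0 0.002 0 0 0 0;-1 0 0.002 0 0 0 0;-1 0 0.002 0 0 0 0;-1 0 0.001 0 0 0 0'
python3 - <<'E'
from plant import *
import cv2,numpy as np
n="top";m=camera_model(n);p,d=snapshot(n);np.savez("t2.npz",p=p,d=d,**m)
s,d=snapshot("scene")
cv2.imwrite("pics/t2.png",np.vstack([cv2.resize(p[180:320,270:440,::-1],(560,340)),cv2.resize(s[180:320,220:450,::-1],(560,250))]))
E
```

```text
clock: 5.32
tool_pos: [0.5426, -0.0737, 0.0302]
eef_rot: [0.716, 0.698, -0.002, -0.001]
contact_force: [-3.4, -0.4, 2.8]
opening: -0.0
finger_force: 2.2
clock: 5.65
tool_pos: [0.5492, -0.0737, 0.0301]
eef_rot: [0.716, 0.698, -0.002, -0.001]
contact_force: [-4.9, -0.6, 3.9]
opening: 0.004
finger_force: 2.9
```

View pics/t2.png

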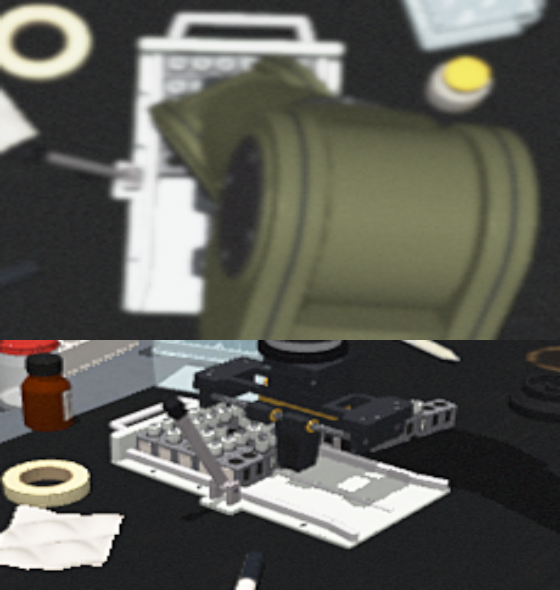

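The row is nearly at the stop and all the racks are upright. The gate is still leaning outward and clear of the arm. I'll creep forward until the force rises.

```bash
for i in 1 2 3; do python3 -m inch '-1 0 0.001 0 0 0 0;-1 0 0.001 0 0 0 0;-1 0 0 0 0 0 0' | grep -E 'pos|contact'; done
```

```text
tool_pos: [0.5515, -0.0737, 0.0301]
contact_force: [-4.6, -0.3, 4.2]
tool_pos: [0.5523, -0.0737, 0.03]
contact_force: [-6.7, 0.7, 6.7]
tool_pos: [0.5523, -0.0737, 0.03]
contact_force: [-11.3, 0.2, 10.1]
```

```bash
python3 -m inch '-1 0 0.0015 0 0 0 0;-1 0 0.0015 0 0 0 0;-1 0 0 0 0 0 0;-1 0 0 0 0 0 0'; python3 -m inch '-1 0 -0.01 0 0 0 0;-1 0 -0.03 0 0 0 0;-1 0 -0.03 -0.03 0 0 0;-1 0 -0.02 -0.041 0 0 0;-1 -0.01 0 -0.041 0 0 0;-1 -0.01 0 -0.041 0 0 0;-1 -0.01 0 -0.041 0 0 0;-1 -0.01 0 -0.02 0 0 0;-1 0 0 0 0 0 0;-1 0 0 0 0 0 0;-1 0 0 0 0 0 0'
python3 - <<'E'
from plant import *
import cv2,numpy as np
n="wrist";m=camera_model(n);p,d=snapshot(n);cv2.imwrite("pics/w3.png",p[:,:,::-1]);np.savez("w3.npz",p=p,d=d,**m)
E
```

```text
clock: 6.83
tool_pos: [0.5524, -0.0738, 0.0299]
eef_rot: [0.716, 0.698, -0.006, -0.004]
contact_force: [-17.9, 1.5, 14.5]
opening: 0.001
finger_force: 8.9
clock: 7.75
tool_pos: [0.4713, -0.1106, 0.2377]
eef_rot: [0.716, 0.698, 0.0, -0.0]
contact_force: [0.4, -0.8, -0.7]
opening: 0.01
finger_force: 0.0
```

View pics/w3.png

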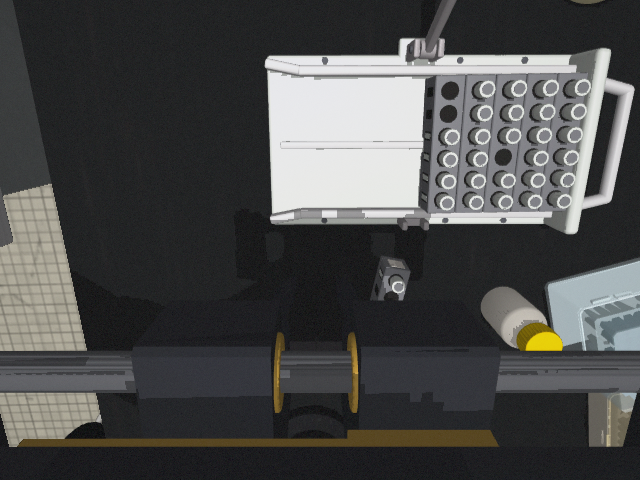

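The row is closed up against the stop: racks at cols 432–590, rear face at about col 430, and the gate bracket at (422,50).

Run:
```python
from h import *
f=np.load("w3.npz");p,d,K,V=f["p"],f["d"],f["intrinsics"],f["view"]
W=cloud(p,d,K,V); print("cam",(-V[:3,:3].T@V[:3,3]).round(3))
T=np.array([.563,-.067]);c,s=np.cos(-.022),np.sin(-.022)
Tt=lambda q:((q[...,:2]-T)@np.array([[c,-s],[s,c]]))
t=Tt(W)
for lo,hi,n in [(.036,.043,"rack top"),(.05,.057,"tubes")]:
    m=(W[...,2]>lo)&(W[...,2]<hi)&(abs(t[...,1])<.05)&(t[...,0]>-.06)&(t[...,0]<.118)
    print(n,np.percentile(t[m][:,0],[0.5,99.5]).round(4),np.percentile(W[m][:,0],[.5,99.5]).round(4))
m=(W[...,2]>.04)&(W[...,2]<.05)&(abs(t[...,1])<.05)&(t[...,0]>.115)&(t[...,0]<.16); print("stop top",np.percentile(t[m][:,0],[1,99]).round(4))
m=(W[...,2]<.015)&(W[...,2]>.004)&(abs(t[...,1])<.05)&(t[...,0]<0)&(t[...,0]>-.15); print("floor",np.percentile(t[m][:,0],[.5,99.5]).round(4))
m=(W[...,2]>.06)&(W[...,2]<.16)&(t[...,1]>.07)&(t[...,1]<.15)&(abs(t[...,0])<.03); print("gate",m.sum(),np.percentile(t[m][:,0],[1,50,99]).round(4),t[m][:,1].max(),W[m][:,2].max())
m=(W[...,2]>.026)&(W[...,2]<.036)&(t[...,1]<-.06)&(t[...,1]>-.085)&(abs(t[...,0])<.03); print("fork",m.sum(),np.percentile(t[m],[5,50,95],axis=0).round(4))
```

```text
cam [ 0.472 -0.04   0.373]
rack top [0.0037 0.1165] [0.5668 0.6796]
tubes [0.0101 0.1171] [0.5728 0.6801]
stop top [0.1158 0.1582]
floor [-0.1324 -0.0006]
gate 358 [-0.0055 -0.0041  0.0001] 0.1005086436513726 0.08631884842103046
fork 126 [[-0.0144 -0.0717]
 [ 0.0045 -0.0681]
 [ 0.0086 -0.0651]]
```

```bash
python3 -m inch '-1 0.0316 0.0109 0 0 0 0;-1 0.0316 0.0109 0 0 0 0;-1 0.0316 0.0109 0 0 0 0;-1 0.0316 0.0109 0 0 0 0;-1 0.0316 0.0109 0 0 0 0;-1 0.0316 0.0109 0 0 0 0;-1 0.0316 0.0109 0 0 0 0;-1 0 0 0.034 0 0 0;-1 0 0 0.034 0 0 0;-1 0 0 0.034 0 0 0;-1 0 0 0 0 0 0;-1 0 0 0 0 0 0'
```

```text
clock: 8.8
tool_pos: [0.5513, 0.1088, 0.1341]
eef_rot: [0.715, 0.699, -0.003, -0.001]
contact_force: [-0.1, -0.2, 1.2]
opening: 0.007
finger_force: 0.0
```

```bash
python3 -m inch '-1 -0.015 0 0 0 0 0;-1 -0.015 0 0 0 0 0;-1 -0.012 0 0 0 0 0;-1 -0.012 0 0 0 0 0;-1 -0.012 0 0 0 0 0;-1 -0.012 0 0 0 0 0' ; python3 -m inch '-1 -0.012 0 0 0 0 0;-1 -0.012 0 0 0 0 0;-1 -0.012 0 0 0 0 0;-1 -0.012 0 0 0 0 0;-1 -0.012 0 0 0 0 0;-1 -0.012 0 0 0 0 0;-1 -0.012 0 0 0 0 0;-1 0 0 0 0 0 0'
python3 - <<'E'
from plant import *
import cv2
s,d=snapshot("scene");t,d=snapshot("top")
import numpy as np
cv2.imwrite("pics/s4.png",np.hstack([cv2.resize(s[160:320,220:450,::-1],(460,320)),cv2.resize(t[180:320,270:410,::-1],(320,320))]))
E
```

```text
clock: 9.3
tool_pos: [0.5518, 0.0296, 0.1371]
eef_rot: [0.716, 0.698, 0.001, 0.0]
contact_force: [-0.9, 0.8, 1.1]
opening: 0.006
finger_force: 0.3
clock: 9.97
tool_pos: [0.5489, -0.0576, 0.136]
eef_rot: [0.718, 0.697, -0.001, 0.001]
contact_force: [-0.8, -0.7, 0.3]
opening: 0.004
finger_force: 0.0
```

View pics/s4.png

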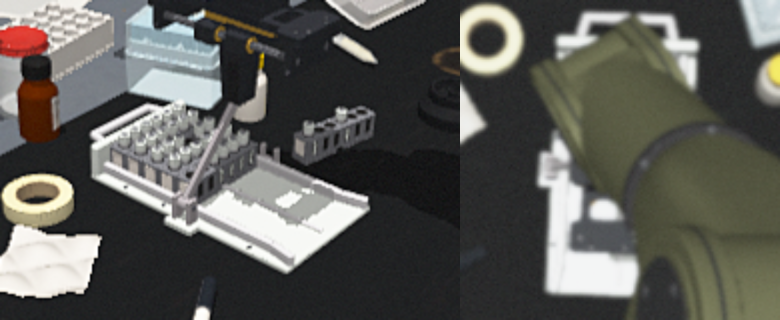

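The scene view shows the gate bar past vertical, sloping over the lane at about 0.9 rad with the racks undisturbed. Next I'll follow the arc down.

```bash
python3 -m inch '-1 -0.007 0 0.0065 0 0 0;-1 -0.007 0 0.0065 0 0 0;-1 -0.006 0 0.007 0 0 0;-1 -0.006 0 0.007 0 0 0;-1 -0.005 0 0.008 0 0 0;-1 -0.005 0 0.008 0 0 0;-1 -0.003 0 0.0085 0 0 0;-1 -0.003 0 0.0085 0 0 0;-1 -0.002 0 0.009 0 0 0;-1 0 0 0 0 0 0'; python3 -m inch '-1 -0.002 0 0.007 0 0 0;-1 0 0 0.005 0 0 0;-1 0 0 0.004 0 0 0;-1 0 0 0.003 0 0 0;-1 0 0 0 0 0 0;-1 0 0 0 0 0 0'
```

```text
clock: 10.9
tool_pos: [0.547, -0.0981, 0.0654]
eef_rot: [0.716, 0.698, -0.001, -0.001]
contact_force: [-0.3, 0.3, -0.2]
opening: 0.005
finger_force: 0.0
clock: 11.4
tool_pos: [0.5484, -0.0992, 0.0483]
eef_rot: [0.716, 0.698, 0.0, 0.0]
contact_force: [-0.3, -0.5, -0.7]
opening: 0.004
finger_force: 0.0
```

```bash
for i in 1 2 3 4; do python3 -m inch '-1 0 0 0.002 0 0 0;-1 0 0 0 0 0 0;-1 0 0 0 0 0 0' | grep -E 'pos|contact'; done
```

```text
tool_pos: [0.5483, -0.0994, 0.0465]
contact_force: [0.1, -0.6, -0.1]
tool_pos: [0.5483, -0.0995, 0.0447]
contact_force: [-1.1, 0.0, 4.7]
tool_pos: [0.5485, -0.0995, 0.044]
contact_force: [-3.9, -0.6, 16.8]
tool_pos: [0.5486, -0.0995, 0.0435]
contact_force: [-6.5, 0.3, 29.3]
```

```bash
python3 -m inch '-1 0 0 -0.008 0 0 0;-1 0 0 -0.02 0 0 0;-1 0 0 -0.04 0 0 0;-1 0 0 -0.04 0 0 0;-1 0 -0.02 -0.04 0 0 0;-1 -0.01 -0.03 -0.04 0 0 0;-1 -0.01 -0.03 0 0 0 0;-1 0 0 0 0 0 0;-1 0 0 0 0 0 0;-1 0 0 0 0 0 0'
python3 - <<'E'
from plant import *
from h import *
n="wrist";m=camera_model(n);p,d=snapshot(n);cv2.imwrite("pics/w5.png",p[:,:,::-1])
K,V=m["intrinsics"],m["view"]
W=cloud(p,d,K,V);T=np.array([.563,-.067]);c,s=np.cos(-.022),np.sin(-.022)
t=((W[...,:2]-T)@np.array([[c,-s],[s,c]]))
for y in (.05,.02,-.02,-.045,-.062):
    k=(abs(t[...,1]-y)<.008)&(abs(t[...,0]+.004)<.003)&(W[...,2]>.02); print(y,k.sum(),np.median(W[k][:,2]).round(4))
k=(W[...,2]>.036)&(W[...,2]<.043)&(abs(t[...,1])<.05)&(t[...,0]>-.06)&(t[...,0]<.118);print(np.percentile(t[k][:,0],[.5,99.5]))
E
```

```text
clock: 13.23
tool_pos: [0.4751, -0.1158, 0.2182]
eef_rot: [0.716, 0.698, 0.0, 0.0]
contact_force: [0.5, -0.6, -0.7]
opening: 0.005
finger_force: 0.0
0.05 202 0.0332
0.02 181 0.033
-0.02 170 0.0332
-0.045 167 0.0334
-0.062 140 0.0352
[0.00363243 0.11637523]
```

View pics/w5.png

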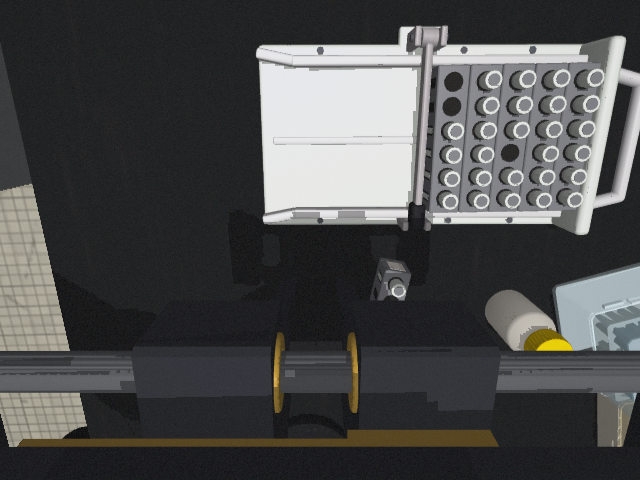

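The gate bar lies level from the bracket (427,38) to the fork (417,215). Its top is at about 33–34 mm all along, it sits behind rack 5, and the row is closed. The robot is clear of everything.

```bash
python3 -c "
from plant import r;print(r.finish_job())"
```

```text
the job is handed in; nothing more can be done
None
```

The five racks are closed up against the end stop, the gate is pressed fully down behind the last rack, no bystander was touched, and the job is handed in at about 13 s; no verdict was returned.

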